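Weigh a boxed gift on the hook scale and print its ticket

ROBOT

A 7-joint arm with a two-finger parallel gripper is mounted at the origin on a cart in front of the work surface, level with it; the furniture and walls round the work are solid. World frame = base frame: x ahead of the robot, y to its left, z up, the work surface at z = 0. Lengths are in m, angles in rad, forces in N, time in s.
With the tool pointing down it reaches from about 0.425 to 0.875 m from the base axis. Payload 4.7 kg.
Tool frame: the origin (TCP) lies at the very end of the fingers, on their centre line; the grasp point (between the pads) lies 19 mm behind it; z points along the fingers, y is the direction in which the jaws open and shut (so a half turn about z gives the same grasp; the last joint's range is limited). The gripper opens to 87 mm and grips with 3 to 60 N. Pads are 19 mm wide; open, the fingers measure 117 mm over their backs; the gripper's body (75 mm by 190 mm) begins 51 mm behind the grasp point.
Start: joints at [1.202, 0.321, -0.07, 1.45, 0.023, 1.371, -0.057], TCP at [0.243, -0.603, 0.223] pointing down, gripper open.
Joint ranges: [-2.86, 2.86], [-0.3, 2.09], [-1.38, 1.24], [0.06, 2.45], [-1.56, 4.7], [0.09, 2.05], [-2.69, 2.69]. Speed limits (rad/s): [2.57, 2.57, 3.14, 3.14, 3.14, 3.14, 3.14].

INTERFACE

Orientations are given as a rotation vector (axis times angle).
In Python, from bench import * gives the robot as it stands.
- The arm moves only by the shell command python3 -m jog 'ROWS' [OPENING] [FORCE]. ROWS is JSON, a list of rows, each a list of 4 numbers: the shift along the world's x, y, z in mm, then the turn about the world's z in rad. In form: [[x, y, z, twist], ...]. A call has exactly 8 rows; each row is the pose to reach, as a shift and turn from the pose commanded when the call began; what a row does not reach only later rows make up. A row lasts 1/8 s, in which the tool goes at most 62.5 mm and 10.7 degrees, less where a joint would pass 70% of its speed; a pose out of reach is approached as far as the arm can. A call with a gripper value outside its range is refused whole. OPENING is the opening, from -1 (shut) to 1 (fully open), set as the call begins (- or left out, the last holds). The fingers move at their own pace and stop on an object; FORCE is the grip in N (left out, the last holds). Time passes only in rows, so rows that repeat a pose let the fingers close, or fill a call up. It gives the time, the measured TCP pose, the force and the opening at its end, in the units of the state.
- get_state(): the state, without advancing time (a new reading comes with each control period).
- get_image(name): name is "scene" or "top" or "wrist"; returns a dict with "image" (480x640x3 uint8, red, green, blue), "fx", "fy", "cx", "cy" (pixels), "position" and "rotation" of the camera in the world; the wrist camera has in their place "tool_from_camera" (4x4, takes a point from camera to tool coordinates, whose origin is the TCP and whose axes are the flange's). Camera axes: x right, y down, z forward; pixel columns grow to the right and rows downward; lengths in m; the calibration is good to about 2 mm. The wrist camera is an equidistant fisheye: a pixel r from the principal point sees the ray r / f radians off the axis. A picture is of the moment at which its call begins: read the wrist's pose just before it. There is no depth.
- close_job(): hands the job in, once; it reports no verdict.
The state is a dict: "time": time; "joint_positions": joint angles; "qd": joint speeds; "joint_torque": joint torques, N m; "position": TCP position; "tool_rot": TCP orientation; "ft_force": force on the tool from outside, world axes, zero at the start; "torque": the same for the moment, N m; "grip_width": opening from 0.0 (shut) to 1.0 (fully open).
Only numpy, scipy, OpenCV 4.12 (cv2) and the standard library are available. Lean on these libraries where they do the work, as an engineer would, in place of code of your own. Each camera call takes 0.05 s, during which the arm holds its last target. There are 200 camera calls.

TASK

Weigh the chocolate box and print its ticket: hang the wooden carrier, with the box still in it, by its handle bar on the hook of the scale and let go of it. Then press the big round key of the ticket printer down to its halfway stop only, keep it there for about a second, and after that press it fully down and let it come up again. Leave the carrier hanging and do not move the cup, the ribbon spool or the price sign.

Things in the scene. Friction and masses are not known exactly. Their poses are not given: they have to be found in the camera images.
- carrier: Loose wooden tote that holds the chocolate box, together about 0.26 kg; outside 80 x 132 mm (its x, y), 126 mm high. Origin at the centre of its underside, z up. Two end plates (7 mm thick, at y = -62.5 and +62.5 mm; 34 mm wide in their upper part) carry the handle bar; the low side walls are 26 mm high, the box in it reaches 40 mm above the underside.
- handle_bar (a point): Centre of the carrier's handle bar, 115 mm above the carrier's underside. The bar is straight, square, 14 x 14 mm, dark wood, and runs along the carrier's y axis with 118 mm free length between the end plates. The gap between bar and chocolate box is 68 mm high. Axes as the carrier's. The hook needs the middle of the bar, so the bar is best pinched some 36 mm to one side of its middle.
- carrier_inside (a point): Centre of the carrier's inner floor, where the chocolate box stands.
- gift_box: Loose cardboard chocolate box, 62 x 110 x 34 mm, 0.1 kg, standing in the carrier with about 4 mm play all round; origin at the centre of its underside.
- scale_stand: Fixed hanging scale: a base plate, an aluminium column and at the column's top a grey head (top 207 mm above the counter). Origin on the counter straight below the middle of the hook's seat, z up; +x leads from the hook to the column, whose head begins 99 mm from the seat. The base plate is 14 mm thick and lies from x = 5 to 155 mm.
- scale_hook: Steel hook of the scale, fixed: a flat arm 12 mm wide and 8 mm thick that runs level from the column toward the stand's -x and ends in an upturned tip. Origin and axes as the stand's.
- hook_seat (a point): Middle of the hook's seat, on its top face, 165 mm above the counter (axes as the stand's). The flat seat is 36 mm long along x, between the upturned tip (at x = -18 to -26 mm, 18 mm higher than the seat) and a shoulder (at x = +18 mm, 14 mm higher than the seat). The carrier's bar must lie across the arm, along the stand's y. It goes in from -x: bar above the tip, chocolate box below the arm, then down; when it hangs the bar's centre is 7 mm above the seat.
- ticket_printer: Fixed grey printer, 104 x 100 x 62 mm (x, y, z), with a black collar (to 70 mm) on its top. Origin on the counter below the key's axis; paper slot on its -x face.
- key_top (a point): Centre of the top face of the round steel key, 44 mm in diameter, on the printer; 97 mm above the counter when up. It is pressed straight down: 7 mm against a soft spring (1 to 2.4 N) to the halfway stop; from there it needs more than 8 N to go on, and another 7 mm (to 11 N) to the very bottom. It springs back when let go.
- key_stage1 (a joint): First stage of the key, in m: 0 up, 0.007 at the halfway stop.
- key_stage2 (a joint): Second stage of the key, in m: 0 as long as the key is not pressed beyond the halfway stop, 0.007 fully down.
- cup: Bystander: small white cup of cocoa, 60 x 77 x 52 mm, origin at its underside.
- spool: Bystander: ribbon spool lying flat, 69 mm across, 20 mm high, origin at its underside.
- sign: Bystander: price card in a wooden block, 24 x 78 x 62 mm, origin at its underside.

How it is judged:
On the way, in this order (a step that is already met when the one before it is completed fails the run):
1. the carrier hangs by its bar on the scale's hook, let go, with the box in it (contact force between carrier and scale_hook above 0.8 N and horizontal distance between handle_bar and hook_seat below 0.03 m and height (world z) of carrier above 0.035 m and angle between carrier's own z axis and vertical below 0.35 rad and contact force between carrier and the fingers below 0.05 N and distance between gift_box and carrier_inside below 0.03 m), for 0.3 s.
2. with the carrier hanging, the key is kept at its halfway stop for at least half a second (contact force between carrier and scale_hook above 0.8 N and horizontal distance between handle_bar and hook_seat below 0.03 m and height (world z) of carrier above 0.035 m and angle between carrier's own z axis and vertical below 0.35 rad and contact force between carrier and the fingers below 0.05 N and value of joint key_stage1 above 0.0055 m and value of joint key_stage2 below 0.0015 m), for 0.5 s.
3. the key is pressed fully down (contact force between carrier and scale_hook above 0.8 N and horizontal distance between handle_bar and hook_seat below 0.03 m and height (world z) of carrier above 0.035 m and angle between carrier's own z axis and vertical below 0.35 rad and contact force between carrier and the fingers below 0.05 N and value of joint key_stage2 above 0.0055 m), for 0.1 s.
At the end, for the whole second after the job is handed in: The carrier hangs still (under 50 mm/s) on the scale's hook: off the counter, the bar's centre within 30 mm sideways of the seat's, tilted less than 0.35 rad, with the chocolate box in it (its origin within 30 mm of the inner floor's centre). The key is up again (both stages within 1.5 mm of 0) (all of step 1 and value of joint each of key_stage1, key_stage2 below 0.0015 m and linear speed of carrier below 0.05 m/s); the robot touches nothing.
It fails at once if the key pressed more than 2.5 mm beyond its halfway stop while the carrier does not hang on the hook (value of joint key_stage2 above 0.0025 m and not (contact force between carrier and scale_hook above 0.8 N and horizontal distance between handle_bar and hook_seat below 0.03 m and height (world z) of carrier above 0.035 m and angle between carrier's own z axis and vertical below 0.35 rad and contact force between carrier and the fingers below 0.05 N)).
It fails at once if the chocolate box more than 50 mm out of its place in the carrier (distance between gift_box and carrier_inside above 0.05 m).
It fails at once if cup, spool or sign moved more than 30 mm (distance of any of cup, spool, sign from where it was at the start of the episode above 0.03 m).
It also fails if it takes over 58 s, if anything falls off the work surface, if the arm or the gripper's body presses on something with over 40 N, if the wrist force passes 120 N, or if a joint passes its speed limit or range.

## Working session

There is one attempt and no reset: what is moved stays moved. The work goes in short steps, Python scripts to look and compute and a shell command to move; the robot and the scene stay as the last step left them, time stands still between calls to the robot, and variables do not carry over. Pictures are saved under pics/ and viewed, about 8 in all and at most 12, crops included, and the job is handed in when it is done.

```bash
ls; mkdir -p pics; cat > h.py <<'E'
from bench import *
import numpy as np, cv2
from scipy.spatial.transform import Rotation as R
def save(d,n): cv2.imwrite('pics/'+n+'.png',cv2.cvtColor(d['image'],cv2.COLOR_RGB2BGR))
def ray(d,u,v):
    r=np.array([(u-d['cx'])/d['fx'],(v-d['cy'])/d['fy'],1.]); return np.array(d['position']),np.array(d['rotation'])@r
def onz(d,u,v,z):
    p,r=ray(d,u,v); return p+r*(z-p[2])/r[2]
def proj(d,P):
    c=np.array(d['rotation']).T@(np.array(P)-d['position']); return d['cx']+d['fx']*c[0]/c[2], d['cy']+d['fy']*c[1]/c[2]
E
python3 - <<'E'
from h import *
import pickle
s=get_state(); print(s)
D={}
for n in('top','scene'):
    D[n]=get_image(n); save(D[n],n+'0'); print(n,D[n]['position'],np.array(D[n]['rotation']).round(3).tolist(),D[n]['fx'])
pickle.dump(D,open('d0.pkl','wb'))
E
```

```text
pics
{'time': 0.0, 'joint_positions': array([ 1.20211049,  0.32182432, -0.07009588,  1.45165275,  0.02262832,
        1.37079293, -0.0569389 ]), 'qd': array([ 0.00068445,  0.00069166,  0.00342388, -0.00052207,  0.00077611,
        0.00030101,  0.00079203]), 'joint_torque': array([ 3.37141892e-04, -4.91291320e+01, -4.03338745e-01, -3.12522447e+01,
       -6.38079084e-02,  4.38318180e-02,  1.92982707e-04]), 'position': array([ 0.24252719, -0.60247458,  0.22147192]), 'tool_rot': array([-3.08243025e+00, -5.97277918e-01,  7.50309913e-04]), 'ft_force': array([-1.00897395,  0.39287784,  0.39687811]), 'torque': array([-0.00779841,  0.02095815,  0.00836835]), 'grip_width': 1.0029864815937466}
top [ 0.47933185 -0.12514517  0.97982224] [-2.189, 2.182, -0.085] 483.00948800089185
scene [0.14848578 0.46686354 0.92957822] [-0.751, 2.672, -0.978] 482.7566904631108
```

View pics/top0.png

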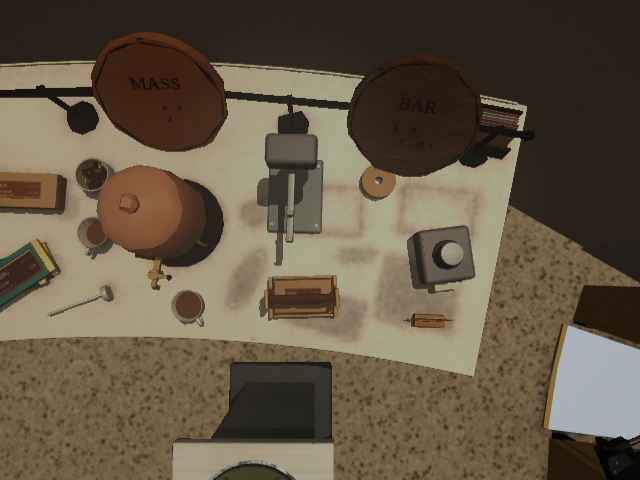

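View pics/scene0.png

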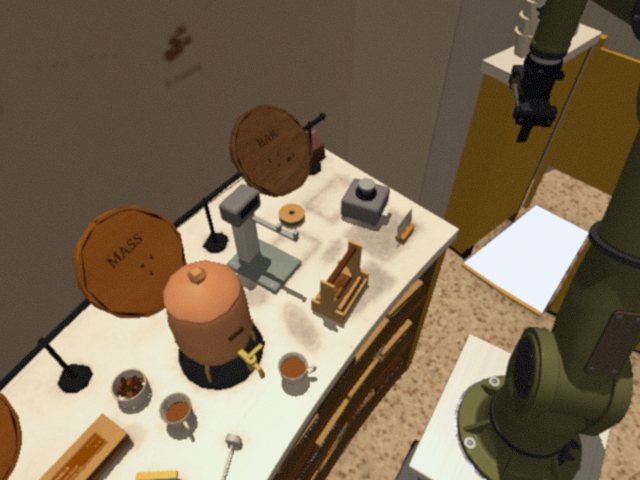

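Top view: the carrier is at about (303,298), the hook arm runs from (290,172) to (290,240), the key is at (451,254), the cup at (188,307), the spool at (378,182) and the sign at (429,320). I'll enlarge the working area next.

```bash
sed -i "s/np.array(d\['rotation'\])/R.from_rotvec(d['rotation']).as_matrix()/" h.py
python3 - <<'E'
import pickle
from h import *
D=pickle.load(open('d0.pkl','rb'))
im=cv2.cvtColor(D['top']['image'],cv2.COLOR_RGB2BGR)
a=cv2.resize(im[120:330,250:350],None,fx=4*.7,fy=4*.7,interpolation=cv2.INTER_CUBIC)
b=cv2.cvtColor(D['scene']['image'],cv2.COLOR_RGB2BGR)[170:330,210:420]
b=cv2.resize(b,None,fx=2.4,fy=2.4,interpolation=cv2.INTER_CUBIC)
c=np.zeros((588,800,3),np.uint8); c[:a.shape[0],:280]=a; c[:b.shape[0],290:290+b.shape[1]]=b
cv2.imwrite('pics/crop.png',c)
E
```

```text
(no output)
```

View pics/crop.png

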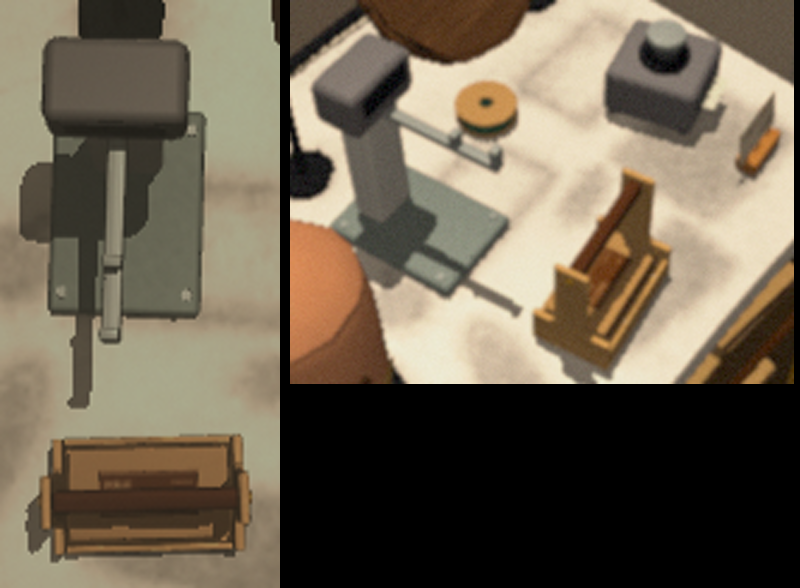

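```bash
python3 - <<'E'
import pickle
from h import *
D=pickle.load(open('d0.pkl','rb')); t=D['top']
f=lambda x,y,z: onz(t,250+x/2.8,120+y/2.8,z)
L=f(54,501,.122);Rr=f(240,497,.122)
print('bar',L,Rr,(L+Rr)/2,np.arctan2(*(L-Rr)[:2][::1])*-1)
print('tip',f(110,334,.183)); print('shoulder top edge',f(112,265,.179)); print('arm at head',f(117,152,.179))
# baseplate corners z=.014
P=[f(*p,.014) for p in((50,313),(196,317),(204,114))]
print('plate',*P)
d=P[0]-P[1]; print('plate yaw',np.arctan2(-d[0],d[1]), 'arm yaw',np.arctan2(*(f(117,152,.179)-f(110,334,.183))[1::-1]))
g=cv2.cvtColor(t['image'],cv2.COLOR_RGB2HSV); 
c=t['image'][230:280,425:480].astype(int); m=((c.min(2)>110)).astype(np.uint8)
n,l,s,ce=cv2.connectedComponentsWithStats(m); i=1+s[1:,4].argmax(); u,v=ce[i]+[425,230]; print(s[i],u,v,'key',onz(t,u,v,.097))
for n,u,v in(('cup',188,307),('spool',378,182),('sign',429,320)): print(n,onz(t,u,v,.03))
s=get_state(); print('tool axes',R.from_rotvec(s['tool_rot']).as_matrix().round(3))
E
```

```text
bar [ 0.43905332 -0.04380753  0.122     ] [ 0.44192303 -0.16102347  0.122     ] [ 0.44048818 -0.1024155   0.122     ] 0.02447744010464515
tip [ 0.54006232 -0.08161346  0.183     ]
shoulder top edge [ 0.58161308 -0.08227259  0.179     ]
arm at head [ 0.64984736 -0.0847585   0.179     ]
plate [ 0.56788257 -0.02927171  0.014     ] [ 0.56538822 -0.13392698  0.014     ] [ 0.71315294 -0.13929732  0.014     ]
plate yaw -0.023829452054677805 arm yaw -0.028639396256886957
[ 45   0  10  50 344] 475.86918604651163 252.63081395348837 key [ 0.52333434 -0.4188145   0.097     ]
cup [0.41860381 0.12316854 0.03      ]
spool [ 0.66673449 -0.24895188  0.03      ]
sign [ 0.39486531 -0.34682293  0.03      ]
tool axes [[ 0.928  0.374 -0.001]
 [ 0.374 -0.928  0.002]
 [-0.    -0.002 -1.   ]]
```

```bash
python3 -m jog '[[25,58,0,0.15],[50,116,0,0.3],[75,174,0,0.45],[100,232,0,0.6],[125,290,0,0.76],[150,348,0,0.91],[174,406,0,1.06],[198,464,0,1.21]]' 1
python3 - <<'E'
from h import *
import pickle
s=get_state(); w=get_image('wrist'); save(w,'w1'); pickle.dump((s,w),open('w1.pkl','wb'))
print(s['position'],R.from_rotvec(s['tool_rot']).as_matrix().round(3).tolist(),w['fx'],w['cx'],w['cy'],np.array(w['tool_from_camera']).round(4).tolist())
E
```

```text
time: 1.1
position: [0.4393, -0.1412, 0.2224]
tool_rot: [2.191, 2.251, -0.0]
ft_force: [1.7, -0.3, -1.0]
grip_width: 1.004
[ 0.43928701 -0.14119244  0.2224474 ] [[-0.027, 1.0, 0.0], [1.0, 0.027, -0.001], [-0.001, 0.0, -1.0]] 371.64829954431775 317.3472281174851 241.46753011173604 [[0.0004, -0.963, -0.2696, 0.0742], [1.0, 0.0004, -0.0002, 0.0003], [0.0003, -0.2696, 0.963, -0.1624], [0.0, 0.0, 0.0, 1.0]]
```

View pics/w1.png

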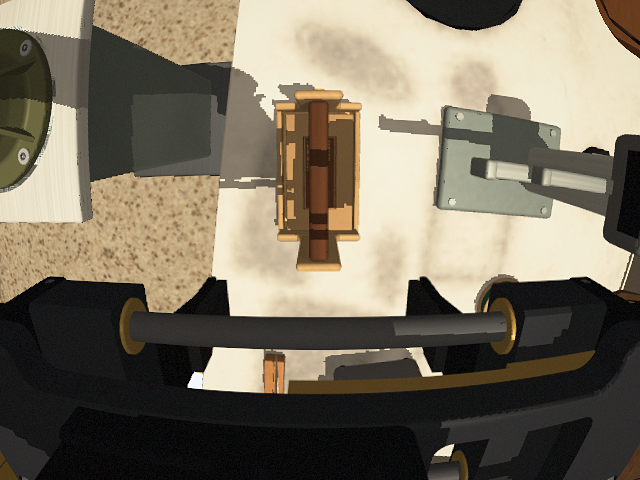

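```bash
cat >> h.py <<'E'
def wonz(s,w,u,v,z):
    d=np.array([u-w['cx'],v-w['cy']]); r=np.hypot(*d); a=r/w['fx']
    c=np.array([*(d/r*np.sin(a)),np.cos(a)]); T=np.array(w['tool_from_camera']); Rt=R.from_rotvec(s['tool_rot']).as_matrix()
    p=np.array(s['position'])+Rt@T[:3,3]; q=Rt@T[:3,:3]@c
    return p+q*(z-p[2])/q[2]
E
python3 - <<'E'
from h import *
import pickle
s,w=pickle.load(open('w1.pkl','rb'))
a=wonz(s,w,318.5,101,.122);b=wonz(s,w,318.5,261,.122);print('bar',a,b,(a+b)/2,np.linalg.norm(a-b),np.arctan2(-(a-b)[0],(a-b)[1]))
for n,p in dict(tip_lo=(485,168,.183),tip_hi=(497,169,.183),shoulder=(541,177,.179)).items(): print(n,wonz(s,w,*p))
im=cv2.cvtColor(w['image'],cv2.COLOR_RGB2BGR)[130:230,420:640]
cv2.imwrite('pics/c2.png',cv2.resize(im,None,fx=3.5,fy=3.5,interpolation=cv2.INTER_CUBIC))
E
```

```text
bar [ 0.43756818 -0.03937444  0.122     ] [ 0.44077666 -0.15572551  0.122     ] [ 0.43917242 -0.09754998  0.122     ] 0.11639529892175075 0.02756887376216457
tip_lo [ 0.53494549 -0.07669854  0.183     ]
tip_hi [ 0.54306423 -0.07659088  0.183     ]
shoulder [ 0.57852656 -0.07873948  0.179     ]
```

View pics/c2.png

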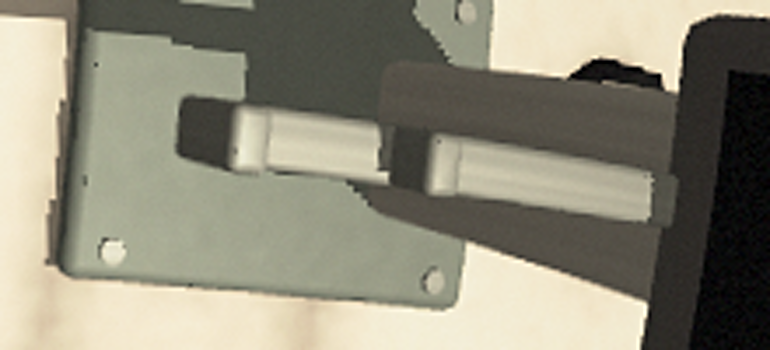

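The bar's middle is at about (0.440,-0.100) with yaw 0.026, and the seat is at about (0.562,-0.080). Both views give the same offset from bar to seat, about (+122,+20) mm. Next I descend and grip.

```bash
python3 -m jog '[[0,3,-20,0],[0,3,-50,0],[0,3,-80,0],[0,3,-105,0],[0,3,-120,0],[0,3,-127,0],[0,3,-127,0],[0,3,-127,0]]' 1
python3 -m jog '[[0,0,0,0],[0,0,0,0],[0,0,0,0],[0,0,0,0],[0,0,0,0],[0,0,0,0],[0,0,0,0],[0,0,0,0]]' -1 50
```

```text
time: 2.15
position: [0.4397, -0.1404, 0.0964]
tool_rot: [2.196, 2.245, 0.001]
ft_force: [1.1, 0.6, 1.2]
grip_width: 1.004
time: 3.15
position: [0.4391, -0.1401, 0.0956]
tool_rot: [2.197, 2.246, 0.0]
ft_force: [1.1, -0.3, 0.7]
grip_width: 0.168
```

```bash
python3 -m jog '[[0,0,8,0],[0,0,25,0],[0,0,45,0],[0,5,65,-0.02],[0,12,85,-0.04],[0,18,95,-0.05],[0,20,95,-0.052],[0,20,95,-0.052]]' -1 50
python3 - <<'E'
from h import *
import pickle
s=get_state(); w=get_image('wrist'); t=get_image('top'); sc=get_image('scene'); pickle.dump((s,w,t,sc),open('w2.pkl','wb'))
a=cv2.resize(w['image'][60:300,230:640],(800,468)); 
b=sc['image'][170:330,210:420]; b=cv2.resize(b,None,fx=2.4,fy=2.4)
c=t['image'][120:330,250:350]; c=cv2.resize(c,None,fx=1.8,fy=1.8)
o=np.zeros((390,800,3),np.uint8); o[:384,:504]=b; o[:378,510:690]=c
save({'image':o},'s2')
save({'image':a},'w2')
E
```

```text
time: 4.15
position: [0.4385, -0.12, 0.19]
tool_rot: [-2.253, -2.188, 0.001]
ft_force: [-0.2, 0.8, -3.0]
grip_width: 0.155
```

View pics/w2.png

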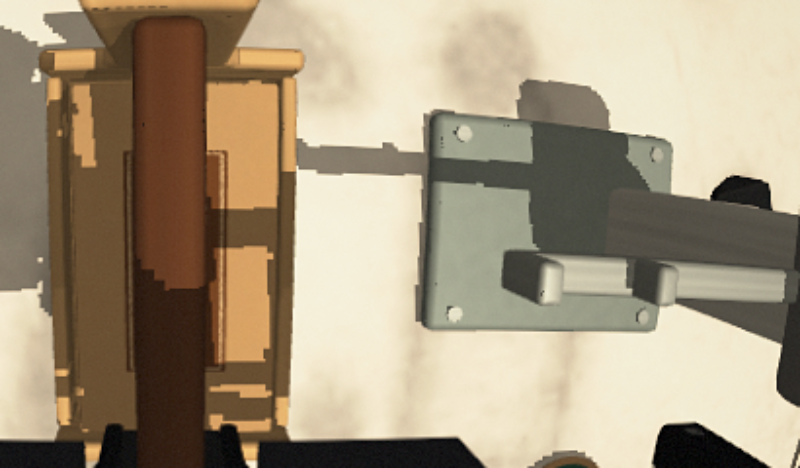

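View pics/s2.png

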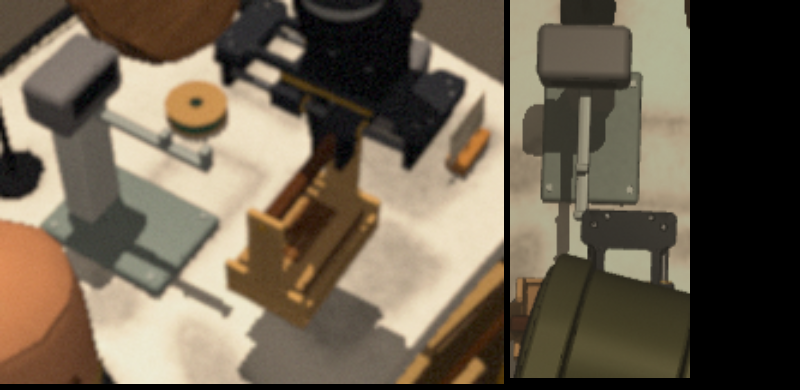

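```bash
python3 - <<'E'
from h import *
import pickle
s,w,t,sc=pickle.load(open('w2.pkl','rb'))
g=lambda x,y,z: wonz(s,w,230+x*410/800,60+y*240/468,z)
print('tip lo/hi',g(541,280,.183),g(563,278,.183),'shoulder',g(652,284,.179))
print('bar far end',g(170,18,.217),'bar near', g(171,400,.217))
# far end z from length: bar end inner should be ~95mm from grasp
for z in(.205,.211,.217,.223): print(z,g(170,18,z))
E
```

```text
tip lo/hi [ 0.53596191 -0.07615077  0.183     ] [ 0.54281906 -0.07558019  0.183     ] shoulder [ 0.57693211 -0.07767361  0.179     ]
bar far end [ 0.44165458 -0.01978137  0.217     ] bar near [ 0.43970294 -0.09320269  0.217     ]
0.205 [ 0.44169787 -0.01746651  0.205     ]
0.211 [ 0.44167623 -0.01862394  0.211     ]
0.217 [ 0.44165458 -0.01978137  0.217     ]
0.223 [ 0.44163293 -0.0209388   0.223     ]
```

```bash
python3 -m jog '[[15,0,2,0],[35,0,2,0],[55,0,2,0],[75,0,2,0],[95,0,2,0],[110,0,2,0],[120,0,2,0],[120,0,2,0]]'
python3 - <<'E'
from h import *
import pickle
s=get_state(); w=get_image('wrist'); sc=get_image('scene'); pickle.dump((s,w,sc),open('w3.pkl','wb'))
a=cv2.resize(w['image'][60:300,160:560],(800,480)); 
b=sc['image'][150:310,210:420]; b=cv2.resize(b,None,fx=2.4,fy=2.4)
o=np.zeros((600,800,3),np.uint8); o[:240,:400]=cv2.resize(w['image'][60:300,160:560],(400,240)); o[200:584,290:794]=b
save({'image':o},'w3')
E
```

```text
time: 5.3
position: [0.5595, -0.1199, 0.1923]
tool_rot: [-2.254, -2.188, -0.0]
ft_force: [0.1, 0.6, -3.1]
grip_width: 0.158
```

View pics/w3.png

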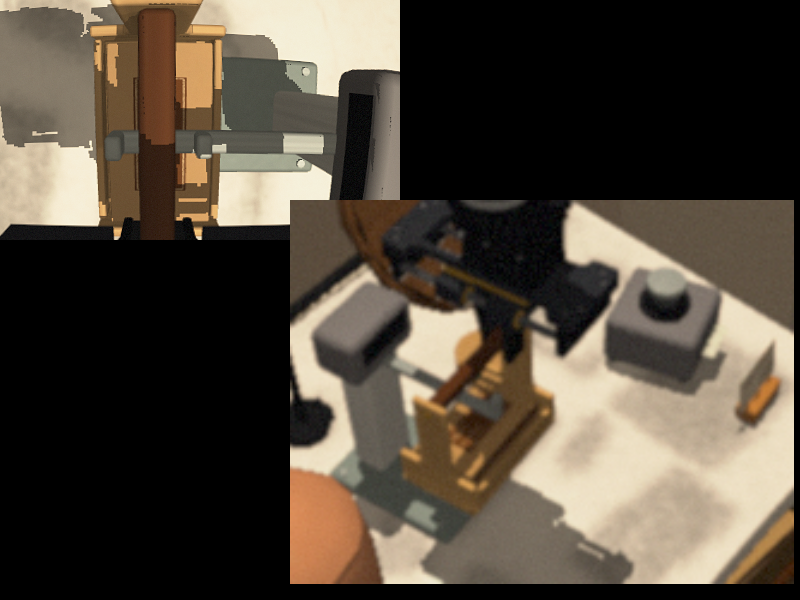

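The bar lies between tip and shoulder and the arm lies between bar and box, so I lower it.

```bash
python3 -m jog '[[0,0,-8,0],[0,0,-16,0],[0,0,-24,0],[0,0,-30,0],[0,0,-34,0],[0,0,-37,0],[0,0,-39,0],[0,0,-39,0]]'
```

```text
time: 6.4
position: [0.5591, -0.1201, 0.1536]
tool_rot: [2.254, 2.188, 0.0]
ft_force: [-0.3, 0.2, -2.6]
grip_width: 0.156
```

```bash
python3 -m jog '[[0,0,-0.5,0],[0,0,-1,0],[0,0,-1.5,0],[0,0,-2,0],[0,0,-2,0],[0,0,-2,0],[0,0,-2,0],[0,0,-2,0]]'
```

```text
time: 7.4
position: [0.5593, -0.1203, 0.152]
tool_rot: [2.254, 2.187, 0.0]
ft_force: [-1.0, -0.6, 4.3]
grip_width: 0.149
```

```bash
python3 -m jog '[[0,0,0.6,0],[0,0,0.6,0],[0,0,0.6,0],[0,0,0.6,0],[0,0,0.6,0],[0,0,0.6,0],[0,0,0.6,0],[0,0,0.6,0]]' -0.2
python3 -m jog '[[0,0,0,0],[0,0,0,0],[0,0,0,0],[0,0,0,0],[0,0,0,0],[0,0,0,0],[0,0,0,0],[0,0,0,0]]'
python3 - <<'E'
from h import *
import pickle
s=get_state(); w=get_image('wrist'); sc=get_image('scene')
b=sc['image'][150:310,210:420]; b=cv2.resize(b,None,fx=2.4,fy=2.4)
o=np.zeros((600,800,3),np.uint8); o[:240,:400]=w['image'][60:300,160:560]; o[200:584,290:794]=b
save({'image':o},'w4')
E
```

```text
time: 8.4
position: [0.5591, -0.1201, 0.1522]
tool_rot: [2.254, 2.188, 0.0]
ft_force: [-0.1, 0.4, 0.1]
grip_width: 0.4
time: 9.4
position: [0.559, -0.1201, 0.1522]
tool_rot: [2.254, 2.188, -0.0]
ft_force: [0.8, 0.2, -0.3]
grip_width: 0.4
```

View pics/w4.png

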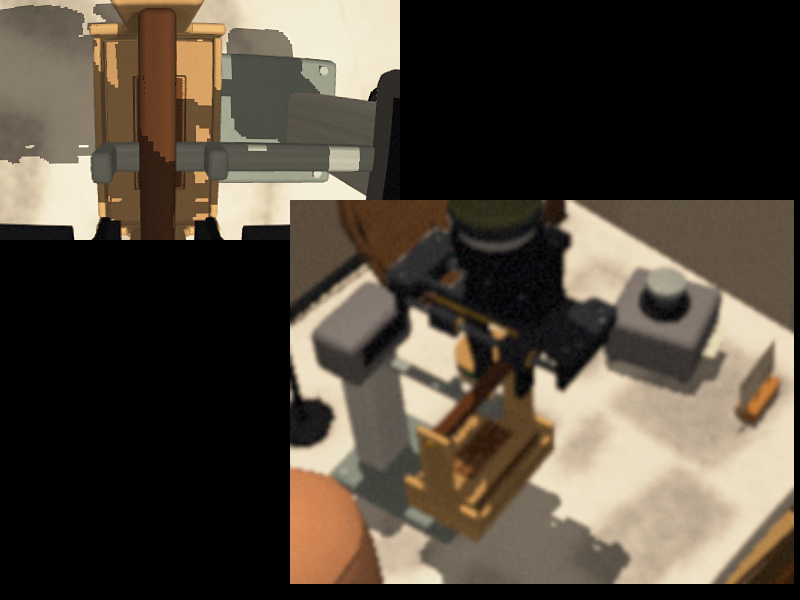

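The carrier hangs level on the seat and the fingers are clear of the bar. I retreat straight up and locate the key.

```bash
python3 -m jog '[[0,0,5,0],[0,0,15,0],[0,0,30,0],[0,0,50,0],[0,0,70,0],[0,0,85,0],[0,0,95,0],[0,0,95,0]]'
python3 - <<'E'
import pickle
from h import *
t=pickle.load(open('d0.pkl','rb'))['top']
g=cv2.cvtColor(t['image'],cv2.COLOR_RGB2GRAY)
m=(g[234:274,432:470]>120).astype(np.uint8)
n,l,s,ce=cv2.connectedComponentsWithStats(m); i=1+s[1:,4].argmax(); print(s[1:],ce[1:]+[432,234])
u,v=ce[i]+[432,234]; print(onz(t,u,v,.097), onz(t,451,253,.097)); print(get_state()['position'])
E
```

```text
time: 10.5
position: [0.5594, -0.1202, 0.248]
tool_rot: [2.254, 2.187, 0.001]
ft_force: [0.1, 0.7, -0.3]
grip_width: 0.397
[[  9   9  23  21 365]] [[451.83835616 252.95890411]]
[ 0.52257882 -0.37473121  0.097     ] [ 0.52249813 -0.37319277  0.097     ]
[ 0.5594218  -0.12019787  0.24795292]
```

```bash
python3 -m jog '[[-5,-30,0,0],[-11,-75,0,0],[-18,-125,0,0],[-26,-175,-15,0],[-32,-220,-40,0],[-37,-243,-70,0],[-37,-251,-100,0],[-37,-251,-120,0]]' -1 10
python3 -m jog '[[0,0,-5,0],[0,0,-10,0],[0,0,-15,0],[0,0,-20,0],[0,0,-23,0],[0,0,-23,0],[0,0,-23,0],[0,0,-23,0]]'
```

```text
time: 11.5
position: [0.5206, -0.3714, 0.1244]
tool_rot: [-2.254, -2.184, 0.001]
ft_force: [1.3, 0.9, 0.2]
grip_width: 0.006
time: 12.5
position: [0.5222, -0.3712, 0.1044]
tool_rot: [2.254, 2.187, 0.0]
ft_force: [-0.3, 0.4, -0.3]
grip_width: 0.001
```

```bash
python3 -m jog '[[0,0,-3,0],[0,0,-6,0],[0,0,-9,0],[0,0,-11,0],[0,0,-13,0],[0,0,-13,0],[0,0,-13,0],[0,0,-13,0]]'
```

```text
time: 13.5
position: [0.5221, -0.3712, 0.0913]
tool_rot: [2.254, 2.188, -0.0]
ft_force: [0.2, 0.4, 2.4]
grip_width: 0.007
```

```bash
python3 - <<'E'
from bench import *
for i in range(3): print(get_state()['position'][2],get_state()['ft_force'].round(2))
E
```

```text
0.09133056699748379 [0.25 0.42 2.43]
0.09133056699748379 [0.25 0.42 2.43]
0.09133056699748379 [0.25 0.42 2.43]
```

```bash
python3 -m jog '[[0,0,-0.3,0],[0,0,-0.6,0],[0,0,-0.9,0],[0,0,-0.9,0],[0,0,-0.9,0],[0,0,-0.9,0],[0,0,-0.9,0],[0,0,-0.9,0]]'
```

```text
time: 14.5
position: [0.5221, -0.3711, 0.0905]
tool_rot: [2.254, 2.188, 0.0]
ft_force: [-1.8, 0.6, 4.7]
grip_width: 0.006
```

```bash
python3 -m jog '[[0,0,-0.2,0],[0,0,-0.2,0],[0,0,-0.2,0],[0,0,-0.2,0],[0,0,-0.2,0],[0,0,-0.2,0],[0,0,-0.2,0],[0,0,-0.2,0]]'
```

```text
time: 15.5
position: [0.5221, -0.3712, 0.0904]
tool_rot: [2.254, 2.188, 0.0]
ft_force: [-2.1, 1.1, 6.0]
grip_width: 0.006
```

The force is 6 N at z = 0.0904, so the key is firmly on its halfway stop and has been for over a second. Now the full press, then release.

```bash
python3 -m jog '[[0,0,-2,0],[0,0,-4,0],[0,0,-6,0],[0,0,-7.5,0],[0,0,-8.5,0],[0,0,-8.5,0],[0,0,-8.5,0],[0,0,-8.5,0]]'
```

```text
time: 16.5
position: [0.5223, -0.3713, 0.0832]
tool_rot: [2.254, 2.187, -0.0]
ft_force: [-4.3, 2.0, 11.5]
grip_width: 0.004
```

```bash
python3 -m jog '[[0,0,-0.7,0],[0,0,-0.7,0],[0,0,5,0],[0,0,12,0],[0,0,25,0],[0,0,45,0],[0,0,70,0],[0,0,90,0]]'
python3 -m jog '[[0,0,10,0],[0,0,30,0],[0,0,50,0],[-10,-20,60,0],[-30,-60,60,0],[-50,-100,60,0],[-60,-120,60,0],[-60,-120,60,0]]'
python3 - <<'E'
from h import *
t=get_image('top'); sc=get_image('scene')
o=np.zeros((600,800,3),np.uint8); o[:300,:420]=cv2.resize(t['image'][120:330,180:474],(420,300)); o[216:600,264:800]=cv2.resize(sc['image'][150:310,210:433],(536,384))
save({'image':o},'w5')
E
```

```text
time: 17.5
position: [0.5225, -0.3713, 0.1735]
tool_rot: [2.253, 2.187, 0.001]
ft_force: [0.1, -0.3, -0.2]
grip_width: 0.002
time: 18.5
position: [0.4602, -0.4932, 0.231]
tool_rot: [-2.258, -2.182, 0.0]
ft_force: [0.9, 0.9, -0.4]
grip_width: 0.008
```

View pics/w5.png

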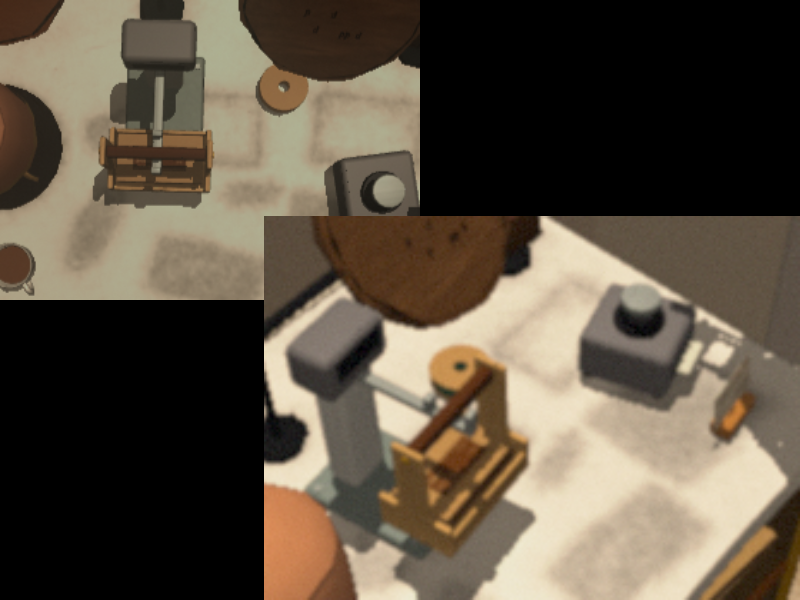

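The carrier hangs level with the box in it, the key is up, and the bystanders are where they were. I hand the job in.

```bash
python3 -c "
from bench import *
print(close_job())"
```

```text
the job is handed in; nothing more can be done
None
```

The carrier hangs on the scale's hook with the chocolate box in it, and the ticket key has had both presses. I handed the job in about 18.5 s into the run; it reports no verdict.

- **Carrier:** I pinched the bar about 36 mm to one side of its middle, lifted the carrier and lowered it onto the seat. The wrist force was about 0 N after I opened the fingers. The last pictures show it hanging nearly level with the bar between tip and shoulder.
- **Halfway press:** I held the key for over a second at 4.7 to 6 N, with the tool at 90.4 mm. That is above the soft spring and below the 8 N of the second stage.
- **Full press:** The tool went 7.2 mm further, to 83.2 mm, at 11.5 N. I then let the key go.
- **Final view:** The key looks up again and the robot is clear. Cup, spool and sign look unmoved by eye; I did not measure them a second time.
- **Disagreements:** The top and wrist cameras differed by 4 to 5 mm in absolute y, but agreed on the offset from bar to hook. My first automatic detection of the key was wrong, so I redid it with a tighter mask before moving there.

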